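Open the needle safe with its key

TASK

Take the safe key (the one with the tall rectangular bow) out of the key block and open the grey steel safe with it: feel the key into the keyhole in the lid until it is fully home, turn it clockwise as far as it goes so that the hidden bolt lets go, then let go and let the lid rise on its struts with the key left in the lock. Do not force the lock, and leave the other keys, the ink bottles and the jar where they are.

Things in the scene. Friction and masses are not known exactly. Their poses are not given: they have to be found in the camera images.
- key_bow (a point): middle of the safe key's black plastic bow, the part to hold: 10 mm thick along its x, 30 wide (y), 40 tall (z). The key stands upright, z up. 20 mm below this point a steel shoulder, 22 x 10 mm, 4 mm high; below it the blade; the blade's tip is 56 mm below this point. The key works either way round (half turn about z)
- key: the same key, origin at the tip of the blade, same axes. Double-bit blade 32 mm long from shoulder to tip, 16 mm wide (y), 4 mm thick (x), tapered over the last 3 mm to 15.2 x 3.2 mm at the tip. Mass 50 to 80 g
- key_block: dark wooden key block 56 (x) x 165 (y) x 44 mm, fixed; origin at the centre of its underside. Three slots in a row along y, 52 mm apart, each holding a key upright: shoulder on the block's top, blade 32 mm down in the slot with 1 mm play each side, flat of the key along the row
- key_round_bow (a point): another key in the block, round bow 32 mm across (this point its centre); leave it
- key_small_bow (a point): another key in the block, small three-lobed bow (this point its centre); leave it
- safe: grey steel safe 240 (x, front to back) x 320 (y) x 110 mm (z), fixed; origin at the centre of its underside, front towards its -x. The whole top is a lid hinged along the back edge
- keyhole (a point): centre of the steel bezel in the lid, at the height of the lock barrel's face (114 mm above the table); x to the hinge, z out of the lid. The worn barrel, 35 mm across, floats in the bezel: it stands 2.5 to 4.5 mm off this point towards the hinge (+x) and up to 5.5 mm to either side (y), twisted up to 0.05 rad, stays by friction, yields sideways only to 6 N. Face 4 mm above the lid; slot: see plug
- plug (a joint): turn of the barrel's plug, rad, 0 with its key slot along the bezel's x (front to back), growing clockwise from above. Slot 17.4 x 5.2 mm, straight down. 27 mm down the key tip meets a sprung tumbler (4 to 7 N); fully home the shoulder sits on the barrel face, 32 mm in. It turns only within 1.5 mm of that: 0.05 N m, bolt clear at 0.6 to 1.0, hard stop at 1.31, stays where left
- lid (a joint): lid opening, rad, about 0 shut, stop at 0.42. Once the bolt is clear, struts lift the lid by itself in about 2 s, with about 5 N at the lock (a hand holding the key keeps it down); the lock rises about 80 mm and swings 15 mm towards the hinge, its top tipping that way
- jar: screw-top jar, 62 mm across, 68 mm tall; leave it
- ink_a: small black ink bottle, 34 mm across, 94 mm tall; leave it
- ink_b: second ink bottle, the same; leave it
Things that resemble listed ones, but are neither listed nor needed, are in the scene too. What is shaped like the key but orange is not meant.

How it is judged:
By the outcome, as a careful person would: the job done as asked, in the order asked, and still so for the second after the job is handed in, with the robot touching nothing.
It also fails if it takes over 72 s, if anything falls off the work surface, if the arm or the gripper's body presses on something with over 40 N, if the wrist force passes 120 N, or if a joint passes its speed limit or range.

ROBOT

A 7-joint arm with a two-finger parallel gripper is mounted at the origin on the work surface. World frame = base frame: x ahead of the robot, y to its left, z up, the work surface at z = 0. Lengths are in m, angles in rad, forces in N, time in s.
With the tool pointing down it reaches from about 0.425 to 0.925 m from the base axis. Payload 6.8 kg.
Tool frame: the origin (TCP) lies on the front face of the gripper's body, between the roots of the fingers; the fingertips stand 73 mm ahead of it and the grasp point (between the pads) lies 54 mm ahead of it; z points along the fingers, x is the direction in which the jaws open and shut, and the axes are right-handed (so a half turn about z gives the same grasp; the last joint's range is limited). The gripper opens to 85 mm and grips with 20 to 120 N. Pads are 22 mm wide; open, the fingers measure 114 mm over their backs; the gripper's body (76 mm by 85 mm) begins 54 mm behind the grasp point. The pads swing forward as they close: fully open they stand 13 mm farther back than shut.
Start: joints at [-1.431, 0.477, 0.022, 1.555, -0.011, 1.109, -0.083], TCP at [0.166, 0.654, 0.304] pointing down, gripper open.
Joint ranges: [-2.96, 2.96], [-0.34, 2.1], [-1.41, 1.46], [0.24, 2.44], [-1.37, 4.51], [0.17, 1.92], [-2.96, 2.96]. Speed limits (rad/s): [2.39, 2.39, 3.14, 3.14, 3.14, 3.14, 3.14].

INTERFACE

Orientations are given as a unit quaternion [w, x, y, z].
In Python, from station import get_obs, read_camera, hand_in gives the robot as it stands. The module is installed in compiled form; this text tells all that it offers.
- The arm moves only by the shell command python3 -m creep 'ROWS' [FORCE]. ROWS is JSON, a list that holds one entry, the list of rows, each a list of 7 numbers: the turn, a rotation vector about the tool's x, y, z in rad, then the shift along the tool's x, y, z in m, then the finger opening in m, from 0 to 0.0854. A call has 1 to 20 rows; each row shifts and turns the pose as measured when the row begins, along the tool's axes as they then stand; what a row does not reach is not made up. A row lasts 1/12 s, in which the tool goes at most 41.7 mm and 7.16 degrees, less where a joint would pass 70% of its speed; a pose out of reach is approached as far as the arm can. A call is refused whole if a number of a shift passes 0.0417 or a number of a turn 0.125, either way. A call with a gripper value outside its range is refused whole. The fingers move at their own pace and stop on an object; FORCE is the grip in N (left out, the last holds). Time passes only in rows, so rows that do not move let the fingers close. It gives the time, the measured TCP pose, the force and the opening at its end, in the units of the state.
- get_obs(): the state, without advancing time (a new reading comes with each control period).
- read_camera(name): name is "scene" or "top"; returns a dict with "color" (420x560x3 uint8, red, green, blue), "range_z" (420x560 float32, m along the optical axis (not along the pixel's ray), 0 where there is no reading), "fovy" (degrees; the focal length in pixels is half the picture's height over the tangent of half this angle, whatever the lens; pixels are square), "cx", "cy" (the principal point, pixels), "D" ([k1, k2, p1, p2, k3] as OpenCV has them; the pictures are not rectified), "rvec" (rotation vector, rad) and "tvec" (3), from world to camera coordinates, as OpenCV has them. Camera axes: x right, y down, z forward; pixel columns grow to the right and rows downward; lengths in m; the calibration is good to about 2 mm. A picture is of the moment at which its call begins.
- hand_in(): hands the job in, once; it reports no verdict.
The state is a dict: "t": time; "q": joint angles; "joint_vel": joint speeds; "joint_torque": joint torques, N m; "eef_pos": TCP position; "tool_rot": TCP orientation; "contact_force": force on the tool from outside, world axes, zero at the start; "torque": the same for the moment, N m; "gripper_width": opening from 0.0 (shut) to 1.0 (fully open).
Only numpy, scipy, OpenCV 4.12 (cv2) and the standard library are available. Lean on these libraries where they do the work, as an engineer would, in place of code of your own. Each camera call takes 0.05 s, during which the arm holds its last target.

## Working session

There is one attempt and no reset: what is moved stays moved. The work goes in short steps, Python scripts to look and compute and a shell command to move; the robot and the scene stay as the last step left them, time stands still between calls to the robot, and variables do not carry over. Pictures are saved under pics/ and viewed, and the job is handed in when it is done.

```bash
mkdir -p pics
python3 - <<'E'
from station import get_obs, read_camera
import cv2,numpy as np,pickle
o=get_obs();print({k:np.round(v,4).tolist() for k,v in o.items()})
for n in("scene","top"):
    c=read_camera(n);pickle.dump(c,open(f"pics/{n}0.pkl","wb"))
    cv2.imwrite(f"pics/{n}0.png",c["color"][...,::-1])
    print(n,c["fovy"],c["cx"],c["cy"],c["D"],c["rvec"],c["tvec"])
E
```

```text
{'t': 0.0, 'q': [-1.4311, 0.4778, 0.0224, 1.5565, -0.0115, 1.1093, -0.0831], 'joint_vel': [-0.0003, 0.0006, -0.0007, -0.0024, 0.0003, -0.0002, 0.0], 'joint_torque': [-0.001, -59.646, 1.6073, -28.1197, 0.0124, 0.0095, 0.0], 'eef_pos': [0.1655, 0.6539, 0.3029], 'tool_rot': [0.0006, 0.7891, 0.6143, -0.0007], 'contact_force': [0.6192, 0.0493, 0.7815], 'torque': [-0.0415, -0.0009, -0.0504], 'gripper_width': 1.0006}
scene 53.40560136039291 281.7468195047882 202.82318012543382 [0.02651557 0.         0.         0.         0.        ] [ 1.73948183  1.56805702 -0.76241385] [-0.13121168 -0.27065587  1.23794526]
top 42.34628284363225 292.126773234722 203.37919772378228 [-0.20891455  0.          0.          0.          0.        ] [ 2.17529842 -2.16483315  0.08263343] [0.06622215 0.63376772 1.12157255]
```

View pics/scene0.png

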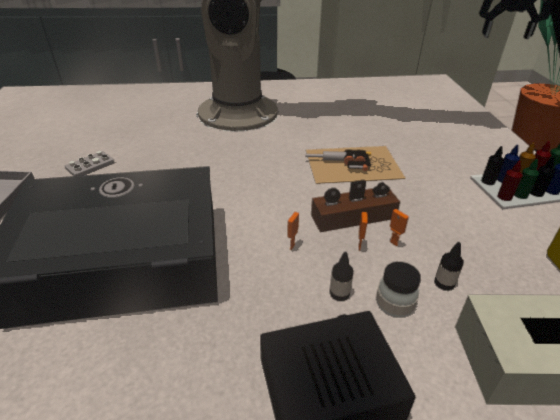

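View pics/top0.png

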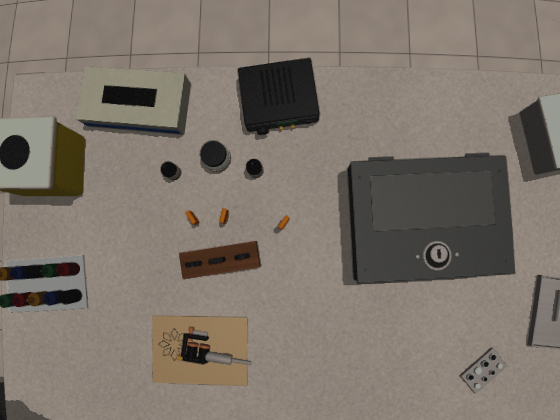

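```bash
cat > h.py <<'E'
import cv2,numpy as np,pickle
def K(c):
    f=c["color"].shape[0]/2/np.tan(np.radians(c["fovy"])/2)
    return np.array([[f,0,c["cx"]],[0,f,c["cy"]],[0,0,1.]])
def ray(c,uv):
    R=cv2.Rodrigues(np.array(c["rvec"],float))[0];t=np.array(c["tvec"],float).ravel()
    p=cv2.undistortPoints(np.array(uv,float).reshape(-1,1,2),K(c),np.array(c["D"],float)).reshape(-1,2)
    d=np.c_[p,np.ones(len(p))]@R
    return -R.T@t,d
def plane(c,uv,z):
    o,d=ray(c,uv);return o+d*((z-o[2])/d[:,2])[:,None]
def depth(c,uv):
    o,d=ray(c,uv);uvi=np.round(np.array(uv)).astype(int).reshape(-1,2)
    return o+d*c["range_z"][uvi[:,1],uvi[:,0]][:,None]
def proj(c,P):
    return cv2.projectPoints(np.array(P,float).reshape(-1,1,3),np.array(c["rvec"],float),np.array(c["tvec"],float),K(c),np.array(c["D"],float))[0].reshape(-1,2)
def crop(c,x0,y0,x1,y1,s,name,gain=1.5):
    im=c["color"][y0:y1,x0:x1,::-1]
    im=cv2.resize(np.clip(im*gain,0,255).astype(np.uint8),None,fx=s,fy=s,interpolation=cv2.INTER_CUBIC);cv2.imwrite("pics/"+name,im)
def load(n):return pickle.load(open(f"pics/{n}.pkl","rb"))
E
python3 - <<'E'
from h import *
t=load("top0");s=load("scene0")
crop(t,165,230,275,290,7,"t_block.png",2);crop(t,400,225,475,280,10,"t_hole.png",2)
crop(s,290,165,420,235,6,"s_block.png",2);crop(s,80,165,150,210,10,"s_hole.png",2)
print(ray(t,[[280,210]])[0],ray(s,[[280,210]])[0])
for n,uv in dict(b1=[194,264],b2=[217,261],b3=[242,257],hole=[438,255],lid=[400,240],ink1=[170,170],ink2=[254,167],jar=[214,155],o1=[193,217],o2=[224,216],o3=[283,222]).items(): print(n,depth(t,[uv]).round(4))
print(plane(t,[[180,253],[258,242],[260,266],[183,278]],.044).round(4))
print(plane(t,[[349,165],[508,155],[514,273],[356,283]],.11).round(4))
E
```

```text
[0.53166487 0.05463419 1.17401851] [ 1.15422910e+00 -1.26002416e-04  5.39198220e-01]
b1 [[0.5043 0.2686 0.0726]]
b2 [[0.5112 0.2195 0.0832]]
b3 [[0.5198 0.1693 0.0791]]
hole [[ 0.5247 -0.2206  0.1134]]
lid [[ 0.5546 -0.1445  0.1123]]
ink1 [[0.699  0.3246 0.067 ]]
ink2 [[0.7031 0.1469 0.0804]]
jar [[0.7308 0.2324 0.0652]]
o1 [[0.6007 0.2727 0.0703]]
o2 [[0.6027 0.2072 0.0781]]
o3 [[0.5912 0.087  0.0769]]
[[0.5263 0.3044 0.044 ]
 [0.5509 0.1398 0.044 ]
 [0.501  0.1352 0.044 ]
 [0.4738 0.2973 0.044 ]]
[[ 0.7032 -0.0444  0.11  ]
 [ 0.7278 -0.3746  0.11  ]
 [ 0.4868 -0.3811  0.11  ]
 [ 0.4703 -0.0576  0.11  ]]
```

Run:
```python
import cv2,numpy as np
a=[cv2.imread(f"pics/{n}.png") for n in("t_block","t_hole","s_block","s_hole")]
a=[cv2.resize(x,(400,300)) for x in a]
cv2.imwrite("pics/m1.png",np.vstack([np.hstack(a[:2]),np.hstack(a[2:])]))
```

```text
(no output)
```

View pics/m1.png

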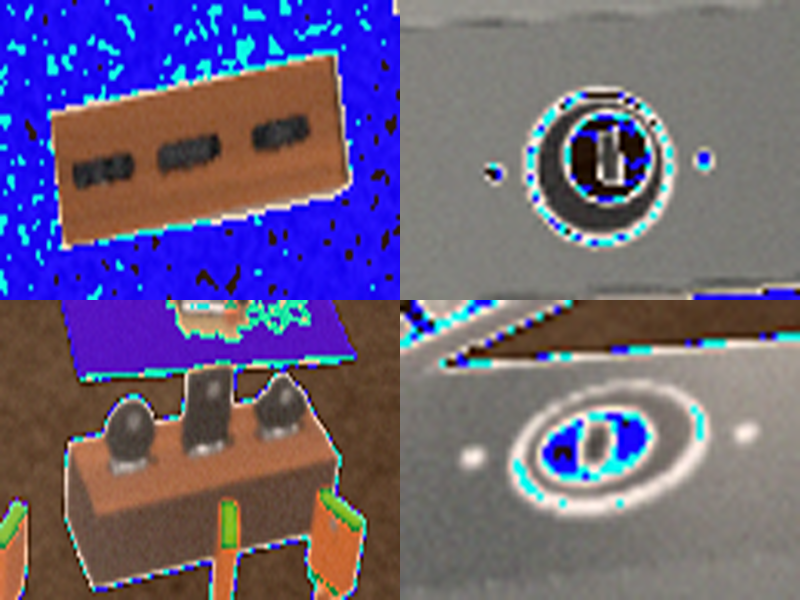

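```bash
sed -i 's/np.clip(im\*gain/np.clip(im.astype(float)*gain/' h.py
python3 - <<'E'
from h import *
t=load("top0");s=load("scene0")
crop(t,180,235,265,285,9,"t_block2.png",2);crop(t,415,235,460,275,16,"t_hole2.png",2)
crop(s,300,170,400,230,8,"s_block2.png",2);crop(s,90,170,145,205,14,"s_hole2.png",2)
a=[cv2.resize(cv2.imread(f"pics/{n}.png"),(400,300)) for n in("t_block2","t_hole2","s_block2","s_hole2")]
cv2.imwrite("pics/m2.png",np.vstack([np.hstack(a[:2]),np.hstack(a[2:])]))
# block mask by hue
hsv=cv2.cvtColor(t["color"],cv2.COLOR_RGB2HSV)
roi=np.zeros(hsv.shape[:2],np.uint8);roi[236:284,174:266]=1
br=((hsv[...,1]>110)&(hsv[...,0]<20)&(roi>0)).astype(np.uint8)
cs=cv2.findContours(br,0,2)[0];c=max(cs,key=cv2.contourArea)
print(cv2.minAreaRect(c))
hull=np.zeros_like(br);cv2.fillConvexPoly(hull,cv2.convexHull(c),1);hull=cv2.erode(hull,np.ones((5,5)))
dk=((hull>0)&(hsv[...,1]<90)).astype(np.uint8)
n,l,st,ce=cv2.connectedComponentsWithStats(dk)
for i in range(1,n):
  if st[i,4]>15:
    ys,xs=np.where(l==i);r=cv2.minAreaRect(np.c_[xs,ys].astype(np.float32))
    box=cv2.boxPoints(r);print(st[i],ce[i].round(2),plane(t,[ce[i]],.088).round(4),plane(t,box,.088).round(4).tolist())
# block corners
P=plane(t,cv2.boxPoints(cv2.minAreaRect(c)),.044);print(P.round(4));
E
```

```text
((219.11410522460938, 259.7074279785156), (26.018579483032227, 78.46973419189453), 80.83765411376953)
[235 253  14   7  63] [241.54 256.03] [[0.5218 0.1693 0.088 ]] [[0.5241, 0.1837, 0.088], [0.5283, 0.1564, 0.088], [0.5193, 0.1551, 0.088], [0.5152, 0.1824, 0.088]]
[209 257  16   7  68] [216.19 259.99] [[0.5133 0.2205 0.088 ]] [[0.515, 0.2361, 0.088], [0.5204, 0.2052, 0.088], [0.512, 0.2037, 0.088], [0.5065, 0.2346, 0.088]]
[185 261  17   6  68] [192.94 263.66] [[0.5053 0.2678 0.088 ]] [[0.5066, 0.2848, 0.088], [0.5125, 0.252, 0.088], [0.5037, 0.2504, 0.088], [0.4978, 0.2832, 0.088]]
[[0.526  0.3081 0.044 ]
 [0.5538 0.1445 0.044 ]
 [0.5004 0.1354 0.044 ]
 [0.4722 0.2985 0.044 ]]
```

View pics/m2.png

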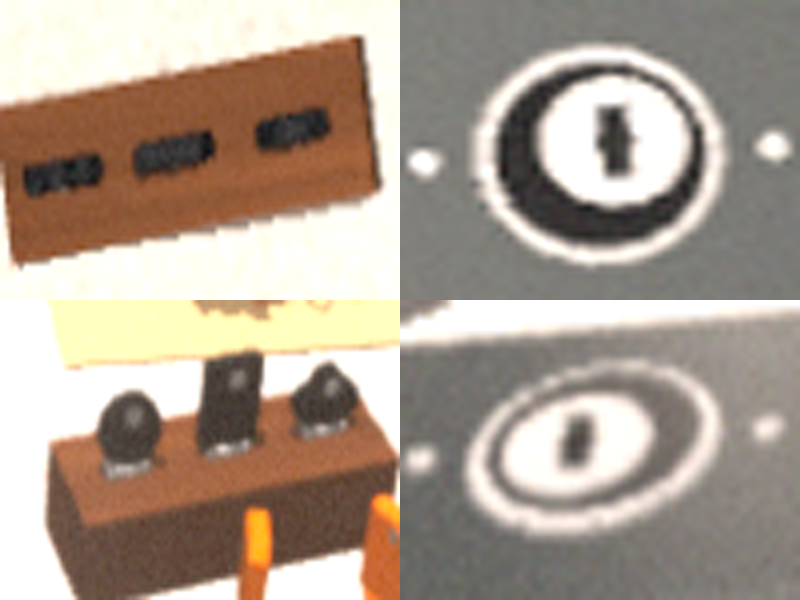

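Run:
```python
from h import *
t=load("top0");s=load("scene0")
for nm,c,(x0,y0,x1,y1) in(("top",t,(415,235,460,275)),("scene",s,(90,170,145,205))):
    g=cv2.cvtColor(c["color"],cv2.COLOR_RGB2GRAY)[y0:y1,x0:x1]
    G=cv2.resize(g,None,fx=8,fy=8,interpolation=cv2.INTER_CUBIC)
    th,b=cv2.threshold(G,0,255,cv2.THRESH_OTSU);print(nm,th)
    cs,h=cv2.findContours(b,cv2.RETR_TREE,cv2.CHAIN_APPROX_NONE)
    for k,q in enumerate(cs):
        if cv2.contourArea(q)<300 or len(q)<10: continue
        pts=(q.reshape(-1,2)+.5)/8-.5+[x0,y0]
        W=plane(c,pts,.114)[:,:2].astype(np.float32)
        (cx,cy),ax,a=cv2.fitEllipse(W*1000)
        r=cv2.minAreaRect(W*1000)
        m=cv2.moments((W*1000-500).astype(np.float32))
        print(k,h[0][k].tolist(),"px",pts.mean(0).round(1),"ell",round(cx,1),round(cy,1),np.round(ax,1),round(a),"rect",np.round(r[0],1),np.round(r[1],1),round(r[2],1))
# bow in scene
g=cv2.cvtColor(s["color"],cv2.COLOR_RGB2HSV)
print(proj(s,[[.5133,.2205,.088],[.5133,.2205,.048]]),proj(t,[[.5133,.2205,.088],[.5133,.2205,.048]]))
# safe outline by depth heights
o,d=ray(t,np.stack(np.meshgrid(np.arange(560),np.arange(420)),-1).reshape(-1,2))
P=o+d*t["range_z"].reshape(-1)[:,None]
m=((P[:,2]>.10)&(P[:,2]<.125)&(P[:,0]>.42)&(P[:,0]<.78)&(P[:,1]<0)&(P[:,1]>-.42)).reshape(420,560).astype(np.uint8)
q=max(cv2.findContours(m,0,1)[0],key=cv2.contourArea).reshape(-1,2)
W=plane(t,q,.11)[:,:2].astype(np.float32);print(cv2.minAreaRect(W*1000),cv2.boxPoints(cv2.minAreaRect(W)))
```

```text
top 91.0
0 [1, -1, -1, -1] px [417.3 256.2] ell 522.5 -178.5 [6.6 7.3] 153 rect [ 522.7 -178.7] [7.1 6.5] 45.3
1 [2, 0, -1, -1] px [456.6 254. ] ell 526.5 -258.4 [7.  7.3] 138 rect [ 526.4 -258.5] [7.1 7. ] 43.5
2 [-1, 1, 3, -1] px [437.  255.2] ell 524.4 -218.3 [56.9 57.5] 116 rect [ 524.4 -218.5] [57.5 56.8] 43.7
3 [-1, -1, 4, 2] px [437.  255.2] ell 524.4 -218.6 [49.3 49.6] 88 rect [ 524.3 -218.6] [49.3 49.6] 89.5
4 [-1, -1, 5, 3] px [438.7 253.3] ell 528.1 -221.7 [33.5 33.8] 151 rect [ 527.9 -221.7] [33.8 33.8] 61.1
5 [-1, -1, -1, 4] px [438.7 253.3] ell 528.1 -221.8 [ 8.7 21.2] 95 rect [ 527.8 -222. ] [ 9.4 19.3] 89.6
scene 96.0
0 [1, -1, -1, -1] px [ 92.3 188.1] ell 530.1 -257.2 [5.2 6.8] 114 rect [ 530.3 -257.1] [6.8 5.2] 13.5
1 [2, 0, -1, -1] px [140.  184.4] ell 526.2 -177.8 [6.2 8.1] 95 rect [ 526.2 -177.6] [8.2 6.3] 14.8
2 [4, 1, 3, -1] px [113.8 186.4] ell 527.9 -221.6 [33.6 34.9] 97 rect [ 528.  -221.7] [33.8 34.8] 84.7
3 [-1, -1, -1, 2] px [113.9 186.1] ell 527.3 -221.8 [ 8.5 21.7] 97 rect [ 527.  -221.9] [20.8  8.6] 8.2
7 [8, 6, -1, -1] px [116.6 189.3] ell 528.0 -217.6 [54.2 56.4] 102 rect [ 532.1 -216.4] [52.7 57.3] 16.6
9 [-1, 8, -1, -1] px [116.7 171.4] ell 479.1 -244.5 [ 14.2 123.6] 179 rect [ 480.  -225.4] [97.7 16.8] 88.0
[[357.32697044 180.6404656 ]
 [354.86816686 197.38985656]] [[216.17466673 260.0039685 ]
 [219.08290959 259.71316108]]
((601.839111328125, -214.44131469726562), (250.4393768310547, 325.3265075683594), 3.126068115234375) [[ 0.46793526 -0.05884873]
 [ 0.48567635 -0.38369116]
 [ 0.7357431  -0.3700339 ]
 [ 0.718002   -0.04519147]]
```

```bash
python3 -m creep '[[[0,0,0,-0.0208,0.0277,0,0.05],[0,0,0,-0.0208,0.0277,0,0.05],[0,0,0,-0.0208,0.0277,0,0.05],[0,0,0,-0.0208,0.0277,0,0.05],[0,0,0,-0.0208,0.0277,0,0.05],[0,0,0,-0.0208,0.0277,0,0.05],[0,0,0,-0.0208,0.0277,0,0.05],[0,0,0,-0.0208,0.0277,0,0.05],[0,0,0,-0.0208,0.0277,0,0.05],[0,0,0,-0.0208,0.0277,0,0.05],[0,0,0,-0.0208,0.0277,0,0.05],[0,0,0,-0.0208,0.0277,0,0.05],[0,0,0,-0.0208,0.0277,0,0.05],[0,0,0,-0.0208,0.0277,0,0.05],[0,0,0,-0.0208,0.0277,0,0.05],[0,0,0,-0.0208,0.0277,0,0.05]]]' 40
python3 -m creep '[[[0,0,0.115,0,0,0,0.05],[0,0,0.115,0,0,0,0.05],[0,0,0.115,0,0,0,0.05],[0,0,0.115,0,0,0,0.05],[0,0,0.115,0,0,0,0.05],[0,0,0.115,0,0,0,0.05],[0,0,0.115,0,0,0,0.05],[0,0,0.115,0,0,0,0.05],[0,0,0.115,0,0,0,0.05],[0,0,0.115,0,0,0,0.05]]]'
```

```text
t: 1.43
eef_pos: [0.5201, 0.2098, 0.2956]
tool_rot: [-0.001, 0.783, 0.622, -0.006]
contact_force: [0.2, 1.0, -0.2]
gripper_width: 0.583
t: 2.27
eef_pos: [0.5247, 0.1952, 0.2924]
tool_rot: [0.007, 0.998, 0.061, -0.008]
contact_force: [0.3, 0.1, -0.0]
gripper_width: 0.583
```

```bash
cat > st.py <<'E'
import sys,numpy as np
from station import get_obs
from scipy.spatial.transform import Rotation as Ro
o=get_obs();q=o["tool_rot"];R=Ro.from_quat([q[1],q[2],q[3],q[0]])
M=R.as_matrix();p=np.array(o["eef_pos"])
print("t",round(o["t"],2),"p",p.round(4),"yaw",round(np.arctan2(M[1,0],M[0,0]),4),"zax",M[:,2].round(4),"F",np.round(o["contact_force"],2),"T",np.round(o["torque"],3),"w",round(o["gripper_width"],3),"q7",round(o["q"][6],2))
if len(sys.argv)>1:
    tx,ty,tz,yaw=map(float,sys.argv[1:5])
    T=np.array([[np.cos(yaw),np.sin(yaw),0],[np.sin(yaw),-np.cos(yaw),0],[0,0,-1]])
    print("shift tool",(M.T@(np.array([tx,ty,tz])-p)).round(4),"turn",Ro.from_matrix(M.T@T).as_rotvec().round(4))
E
python3 st.py .513 .222 .125 .17
```

```text
t 2.27 p [0.5247 0.1952 0.2924] yaw 0.1212 zax [-0.0144 -0.0146 -0.9998] F [ 0.26  0.1  -0.02] T [ 0.002 -0.022 -0.04 ] w 0.583 q7 -0.18
shift tool [-0.0057 -0.0301  0.1671] turn [ 0.0124  0.0163 -0.0487]
```

```bash
python3 -m creep '[[[0.0124,0.0163,-0.0487,-0.002,-0.015,0.02,0.05],[0,0,0,-0.002,-0.015,0.02,0.05],[0,0,0,0,0,0.03,0.05],[0,0,0,0,0,0.02,0.05],[0,0,0,0,0,0,0.05]]]'; python3 st.py .513 .222 .125 .17
python3 - <<'E'
from station import read_camera
from h import *
for n in("scene","top"):
    c=read_camera(n);pickle.dump(c,open(f"pics/{n}1.pkl","wb"))
    cv2.imwrite(f"pics/{n}1.png",c["color"][...,::-1])
E
```

```text
t: 2.68
eef_pos: [0.5163, 0.2259, 0.1998]
tool_rot: [-0.001, 0.997, 0.082, 0.002]
contact_force: [-0.1, 0.6, 0.6]
gripper_width: 0.585
t 2.68 p [0.5163 0.2259 0.1998] yaw 0.1643 zax [ 0.0032  0.0022 -1.    ] F [-0.11  0.55  0.61] T [-0.03   0.043 -0.028] w 0.585 q7 -0.13
shift tool [-0.0042  0.0034  0.0748] turn [-0.0017 -0.0035 -0.0057]
```

View pics/scene1.png

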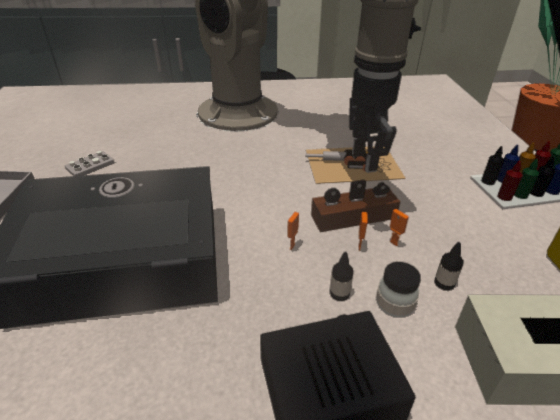

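The gripper is above the block's middle key (px 358,190), the rectangular bow. The enlarged crop showed round on the left (333,195) and three-lobed on the right (381,188). Next I go down.

```bash
python3 -m creep '[[[0,0,-0.0057,-0.0042,0.0034,0.02,0.05],[0,0,0,0,0,0.02,0.05],[0,0,0,0,0,0.01,0.05],[0,0,0,0,0,0,0.05]]]'; python3 st.py .513 .222 .125 .17
```

```text
t: 3.12
eef_pos: [0.5193, 0.2226, 0.1581]
tool_rot: [-0.004, 0.996, 0.084, 0.009]
contact_force: [-1.5, -0.0, -0.6]
gripper_width: 0.584
t 3.12 p [0.5193 0.2226 0.1581] yaw 0.1674 zax [ 0.0165  0.0095 -0.9998] F [-1.51 -0.03 -0.64] T [0.007 0.01  0.013] w 0.584 q7 -0.09
shift tool [-0.0069 -0.0003  0.033 ] turn [-0.0066 -0.0179 -0.0025]
```

```bash
python3 -m creep '[[[-0.006,-0.018,0,-0.0065,0,0.008,0.05],[0,0,0,0,0,0,0.05],[0,0,0,0,0,0,0.05]]]'; python3 st.py .513 .222 .125 .17
```

```text
t: 3.37
eef_pos: [0.5144, 0.2218, 0.1526]
tool_rot: [-0.001, 0.997, 0.083, 0.001]
contact_force: [-0.3, -0.6, 0.2]
gripper_width: 0.588
t 3.37 p [0.5144 0.2218 0.1526] yaw 0.1665 zax [ 0.0018  0.0019 -1.    ] F [-0.31 -0.57  0.24] T [0.002 0.021 0.014] w 0.588 q7 -0.09
shift tool [-0.0015 -0.0004  0.0276] turn [-0.0016 -0.0021 -0.0035]
```

```bash
python3 -m creep '[[[0,0,0,-0.001,0,0.01,0.04],[0,0,0,-0.001,0,0.01,0.04],[0,0,0,0,0,0.006,0.04],[0,0,0,0,0,0,0.04],[0,0,0,0,0,0,0.04]]]'; python3 st.py .513 .222 .125 .17
```

```text
t: 3.78
eef_pos: [0.5131, 0.2223, 0.1256]
tool_rot: [-0.002, 0.997, 0.083, 0.002]
contact_force: [-0.1, 0.6, 0.2]
gripper_width: 0.468
t 3.78 p [0.5131 0.2223 0.1256] yaw 0.1669 zax [ 0.0042  0.0036 -1.    ] F [-0.1   0.56  0.24] T [0.029 0.029 0.045] w 0.468 q7 -0.07
shift tool [-0.0002  0.0002  0.0006] turn [-0.0029 -0.0047 -0.0031]
```

```bash
python3 -m creep '[[[-0.003,-0.005,0,0,0,0,0.016],[0,0,0,0,0,0,0.016],[0,0,0,0,0,0,0.016]]]' 40; python3 st.py .513 .222 .125 .17;  python3 -m creep '[[[0,0,0,0,0,0,0.006],[0,0,0,0,0,0,0.004],[0,0,0,0,0,0,0.002]]]' 40; python3 st.py .513 .222 .125 .17
```

```text
t: 4.03
eef_pos: [0.5132, 0.2221, 0.1253]
tool_rot: [0.0, 0.997, 0.083, -0.001]
contact_force: [0.2, -0.1, -0.9]
gripper_width: 0.187
t 4.03 p [0.5132 0.2221 0.1253] yaw 0.1667 zax [-0.0013 -0.001  -1.    ] F [ 0.24 -0.11 -0.87] T [-0.023  0.022 -0.01 ] w 0.187 q7 -0.08
shift tool [-0.0002  0.0001  0.0003] turn [ 0.0008  0.0014 -0.0033]
t: 4.28
eef_pos: [0.5135, 0.2222, 0.1259]
tool_rot: [0.0, 0.997, 0.083, -0.0]
contact_force: [0.2, -0.1, 0.3]
gripper_width: 0.114
t 4.28 p [0.5135 0.2222 0.1259] yaw 0.1667 zax [-5.e-04 -6.e-04 -1.e+00] F [ 0.21 -0.09  0.28] T [ 0.041 -0.019 -0.036] w 0.114 q7 -0.08
shift tool [-0.0005  0.0002  0.0009] turn [ 0.0005  0.0006 -0.0033]
```

```bash
python3 -m creep '[[[0,0,0,0,0,0,0.0],[0,0,0,0,0,-0.004,0.0],[0,0,0,0,0,-0.006,0.0],[0,0,0,0,0,-0.006,0.0],[0,0,0,0,0,-0.006,0.0],[0,0,0,0,0,0,0.0]]]' 60; python3 st.py .513 .222 .165 .17
```

```text
t: 4.78
eef_pos: [0.5136, 0.2222, 0.1504]
tool_rot: [0.0, 0.997, 0.083, -0.0]
contact_force: [-0.0, -0.7, 0.2]
gripper_width: 0.112
t 4.78 p [0.5136 0.2222 0.1504] yaw 0.1665 zax [-2.e-04 -5.e-04 -1.e+00] F [-0.03 -0.72  0.25] T [-0.062 -0.025  0.034] w 0.112 q7 -0.09
shift tool [-0.0006  0.0001 -0.0146] turn [ 0.0004  0.0003 -0.0035]
```

```bash
python3 -m creep '[[[0,0,0,0,0,-0.006,0.0],[0,0,0,0,0,-0.01,0.0],[0,0,0,0,0,-0.02,0.0],[0,0,0,0,0,-0.025,0.0],[0,0,0,0,0,-0.03,0.0],[0,0,0,0,0,-0.025,0.0],[0,0,0,0,0,-0.015,0.0],[0,0,0,0,0,0,0.0],[0,0,0,0,0,0,0.0]]]' 60; python3 st.py .528 -.2217 .27 1.655
python3 - <<'E'
from station import read_camera
from h import *
for n in("scene","top"):
    c=read_camera(n);pickle.dump(c,open(f"pics/{n}2.pkl","wb"))
    cv2.imwrite(f"pics/{n}2.png",c["color"][...,::-1])
crop(load("scene2"),300,70,420,230,4,"s2c.png",2)
E
```

```text
t: 5.53
eef_pos: [0.5129, 0.2212, 0.2926]
tool_rot: [-0.0, 0.997, 0.083, 0.0]
contact_force: [-0.5, -0.2, -0.9]
gripper_width: 0.106
t 5.53 p [0.5129 0.2212 0.2926] yaw 0.1653 zax [ 0.  0. -1.] F [-0.5  -0.17 -0.85] T [-0.04   0.043 -0.02 ] w 0.106 q7 -0.19
shift tool [-0.058   0.4393  0.0226] turn [ 0.0000e+00 -1.0000e-04 -1.4897e+00]
```

View pics/s2c.png

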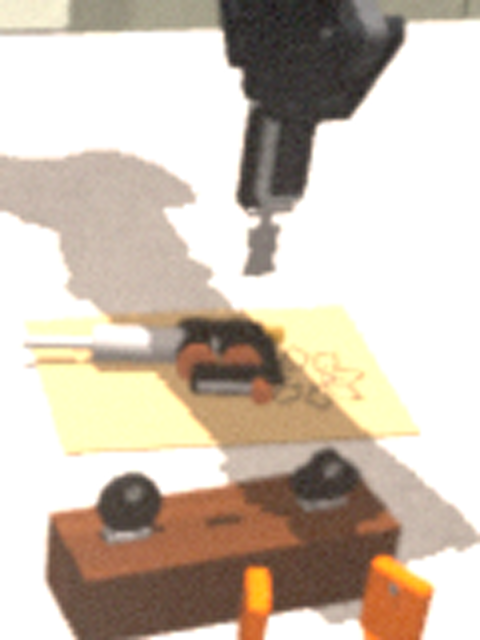

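Run:
```python
from h import *
s=load("scene2")
print(proj(s,[[.5129,.2212,.2926-.057-.024-.004],[.5129,.2212,.2926-.113]]))
g=cv2.cvtColor(s["color"],cv2.COLOR_RGB2GRAY)
for r in range(118,142):
    print(r,g[r,352:380].tolist())
```

```text
[[366.05018952 123.67565259]
 [363.92266728 137.99207004]]
118 [166, 167, 167, 166, 166, 161, 122, 58, 35, 30, 32, 43, 58, 70, 65, 56, 37, 37, 41, 41, 44, 41, 49, 65, 127, 164, 169, 170]
119 [166, 166, 166, 166, 166, 162, 124, 67, 34, 33, 36, 37, 53, 64, 68, 64, 62, 60, 64, 60, 64, 64, 70, 96, 142, 164, 169, 168]
120 [167, 169, 169, 167, 168, 164, 132, 79, 41, 30, 33, 33, 43, 63, 64, 68, 65, 67, 64, 65, 67, 87, 102, 134, 160, 169, 167, 167]
121 [169, 171, 168, 167, 166, 165, 152, 120, 71, 42, 45, 48, 46, 58, 65, 70, 71, 72, 74, 71, 75, 100, 139, 158, 167, 166, 166, 164]
122 [171, 167, 168, 166, 167, 166, 164, 155, 118, 77, 96, 89, 70, 68, 67, 66, 69, 73, 73, 75, 79, 116, 151, 166, 166, 166, 164, 166]
123 [168, 166, 166, 166, 168, 166, 164, 164, 155, 116, 84, 84, 76, 68, 64, 69, 93, 108, 112, 119, 127, 144, 159, 164, 164, 167, 167, 167]
124 [169, 168, 166, 164, 164, 165, 164, 165, 165, 145, 121, 119, 111, 79, 67, 81, 128, 151, 155, 157, 161, 161, 163, 163, 163, 165, 165, 166]
125 [168, 168, 169, 168, 168, 166, 163, 164, 164, 160, 156, 153, 123, 81, 66, 82, 113, 135, 150, 166, 168, 168
[... 1560 characters left out ...]
144, 165, 168, 169, 171, 168, 163, 121, 75, 65, 66, 64, 66, 67, 73, 95, 143, 168, 166, 167, 171, 168, 170, 170, 168, 168, 166]
138 [98, 120, 152, 166, 167, 166, 166, 150, 114, 81, 78, 74, 72, 86, 104, 116, 137, 161, 166, 167, 167, 166, 168, 166, 165, 166, 166, 166]
139 [105, 138, 160, 164, 166, 167, 169, 161, 143, 132, 141, 136, 122, 137, 153, 157, 161, 167, 166, 166, 164, 166, 163, 165, 165, 166, 166, 167]
140 [135, 159, 168, 167, 167, 168, 169, 170, 162, 161, 165, 164, 159, 162, 165, 166, 167, 167, 167, 168, 169, 167, 165, 164, 163, 165, 166, 170]
141 [116, 130, 151, 167, 169, 170, 171, 168, 166, 165, 168, 168, 169, 168, 169, 166, 167, 166, 168, 167, 168, 167, 169, 168, 167, 165, 167, 168]
```

```bash
python3 -m creep '[[[0,0,0,-0.003,0.02,0,0],[0,0,0,-0.004,0.03,0,0],[0,0,0,-0.0041,0.0314,0,0],[0,0,0,-0.0041,0.0314,0,0],[0,0,0,-0.0041,0.0314,0,0],[0,0,0,-0.0041,0.0314,0,0],[0,0,0,-0.0041,0.0314,0,0],[0,0,0,-0.0041,0.0314,0,0],[0,0,0,-0.0041,0.0314,0,0],[0,0,0,-0.0041,0.0314,0,0],[0,0,0,-0.0041,0.0314,0,0],[0,0,0,-0.0041,0.0314,0,0],[0,0,0,-0.0041,0.0314,0,0],[0,0,0,-0.0041,0.0314,0,0],[0,0,0,-0.003,0.01,0,0],[0,0,0,0,0,0,0]]]'
python3 -m creep '[[[0,0,-0.115,0,0,0,0],[0,0,-0.115,0,0,0,0],[0,0,-0.115,0,0,0,0],[0,0,-0.115,0,0,0,0],[0,0,-0.115,0,0,0,0],[0,0,-0.115,0,0,0,0],[0,0,-0.115,0,0,0,0],[0,0,-0.115,0,0,0,0],[0,0,-0.115,0,0,0,0],[0,0,-0.115,0,0,0,0],[0,0,-0.115,0,0,0,0],[0,0,-0.115,0,0,0,0],[0,0,0,0,0,0,0]]]'; python3 st.py .528 -.2217 .27 1.655
```

```text
t: 6.97
eef_pos: [0.5166, -0.2357, 0.2706]
tool_rot: [0.003, 0.996, 0.087, -0.021]
contact_force: [0.6, 1.1, -0.6]
gripper_width: 0.102
t: 8.05
eef_pos: [0.5128, -0.2133, 0.2556]
tool_rot: [-0.026, 0.682, 0.731, -0.022]
contact_force: [0.0, 0.5, -0.3]
gripper_width: 0.111
t 8.05 p [ 0.5128 -0.2133  0.2556] yaw 1.6396 zax [-0.0686  0.0032 -0.9976] F [ 0.04  0.54 -0.26] T [-0.043 -0.073 -0.027] w 0.111 q7 2.01
shift tool [-0.0093  0.0135 -0.0154] turn [-0.0682 -0.0085 -0.0152]
```

```bash
python3 -m creep '[[[-0.034,-0.004,-0.0075,-0.004,0.006,-0.006,0],[-0.034,-0.004,-0.0075,-0.004,0.006,-0.006,0],[0,0,0,0,0,0,0],[0,0,0,0,0,0,0]]]'; python3 st.py .528 -.2217 .25 1.655;python3 -m creep '[[[0,0,0,0,0,0,0],[0,0,0,0,0,0,0]]]';python3 st.py .528 -.2217 .25 1.655
```

```text
t: 8.38
eef_pos: [0.5273, -0.2175, 0.2664]
tool_rot: [0.001, 0.679, 0.735, 0.002]
contact_force: [-0.2, 0.4, -0.9]
gripper_width: 0.11
t 8.38 p [ 0.5273 -0.2175  0.2664] yaw 1.6499 zax [ 0.0041  0.0021 -1.    ] F [-0.16  0.37 -0.88] T [-0.037  0.038 -0.02 ] w 0.11 q7 2.04
shift tool [-0.0042  0.0003  0.0164] turn [ 0.0043 -0.0017 -0.0051]
t: 8.55
eef_pos: [0.5273, -0.2176, 0.2668]
tool_rot: [0.001, 0.679, 0.734, 0.002]
contact_force: [0.8, 0.4, -0.6]
gripper_width: 0.105
t 8.55 p [ 0.5273 -0.2176  0.2668] yaw 1.6475 zax [ 0.0049  0.0018 -1.    ] F [ 0.79  0.38 -0.59] T [ 0.013 -0.033  0.056] w 0.105 q7 2.04
shift tool [-0.0041  0.0003  0.0168] turn [ 0.005  -0.0014 -0.0075]
```

Now correct and go down to about 8 mm above the face, then look.

```bash
python3 -m creep '[[[0.005,-0.001,-0.0075,-0.004,0,0.012,0],[0,0,0,0,0,0.012,0],[0,0,0,0,0,0.007,0],[0,0,0,0,0,0,0],[0,0,0,0,0,0,0]]]'; python3 st.py .528 -.2217 .232 1.655
python3 - <<'E'
from station import read_camera
from h import *
for n in("scene","top"):
    c=read_camera(n);pickle.dump(c,open(f"pics/{n}3.pkl","wb"))
crop(load("scene3"),60,100,170,220,5,"s3c.png",1.6)
crop(load("top3"),390,190,490,290,6,"t3c.png",1.6)
E
```

```text
t: 8.97
eef_pos: [0.527, -0.2219, 0.2311]
tool_rot: [-0.001, 0.677, 0.736, -0.001]
contact_force: [0.4, -0.7, -0.2]
gripper_width: 0.109
t 8.97 p [ 0.527  -0.2219  0.2311] yaw 1.6543 zax [-3.2e-03  6.0e-04 -1.0e+00] F [ 0.4  -0.68 -0.19] T [-0.008 -0.017 -0.006] w 0.109 q7 2.06
shift tool [ 0.0001  0.001  -0.0009] turn [-0.0031 -0.0008 -0.0007]
```

View pics/s3c.png

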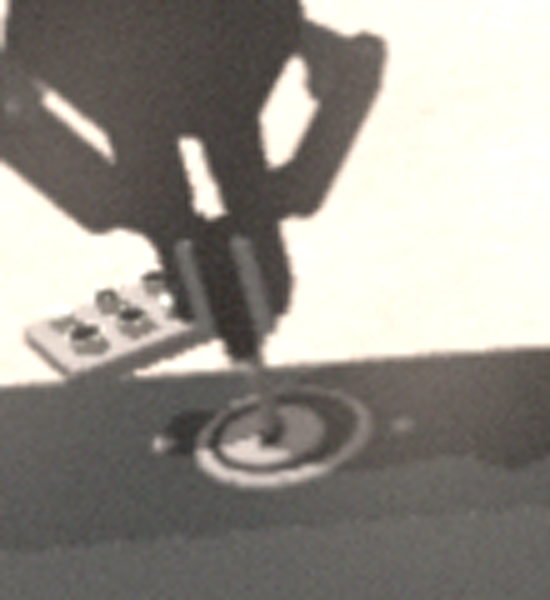

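```bash
python3 -m creep '[[[-0.003,0,0,0,0.001,0,0],[0,0,0,0,0,0.002,0],[0,0,0,0,0,0,0]]]'; python3 st.py .528 -.2217 .227 1.655;python3 -m creep '[[[0,0,0,0,0,0.002,0],[0,0,0,0,0,0.001,0],[0,0,0,0,0,0,0]]]'; python3 st.py .528 -.2217 .224 1.655
```

```text
t: 9.32
eef_pos: [0.5288, -0.2219, 0.2303]
tool_rot: [0.001, 0.677, 0.736, 0.001]
contact_force: [-0.9, -0.0, -0.9]
gripper_width: 0.109
t 9.32 p [ 0.5288 -0.2219  0.2303] yaw 1.6544 zax [ 2.4e-03  4.0e-04 -1.0e+00] F [-0.94 -0.01 -0.89] T [0.001 0.07  0.033] w 0.109 q7 2.07
shift tool [ 0.0003 -0.0008  0.0033] turn [ 0.0024 -0.0002 -0.0006]
t: 9.57
eef_pos: [0.529, -0.222, 0.2276]
tool_rot: [0.001, 0.677, 0.736, 0.001]
contact_force: [-0.0, 0.4, -0.8]
gripper_width: 0.112
t 9.57 p [ 0.529  -0.222   0.2276] yaw 1.6546 zax [ 3.3e-03  2.0e-04 -1.0e+00] F [-0.03  0.42 -0.76] T [-0.006  0.061 -0.007] w 0.112 q7 2.07
shift tool [ 0.0004 -0.0009  0.0036] turn [ 0.0033  0.0001 -0.0004]
```

```bash
python3 -m creep '[[[0.002,0,0,0.0002,-0.0008,0,0],[0,0,0,0,0,0.002,0],[0,0,0,0,0,0,0]]]'; python3 st.py .528 -.2217 .224 1.655;python3 -m creep '[[[0,0,0,0,0,0.002,0],[0,0,0,0,0,0,0]]]'; python3 st.py .528 -.2217 .22 1.655
```

```text
t: 9.82
eef_pos: [0.5282, -0.2219, 0.2256]
tool_rot: [0.001, 0.677, 0.736, 0.001]
contact_force: [0.1, 0.1, -1.1]
gripper_width: 0.107
t 9.82 p [ 0.5282 -0.2219  0.2256] yaw 1.6544 zax [ 1.7e-03 -1.0e-04 -1.0e+00] F [ 0.1   0.13 -1.06] T [-0.008  0.038 -0.023] w 0.107 q7 2.07
shift tool [ 0.0002 -0.0002  0.0016] turn [ 0.0017  0.0002 -0.0006]
t: 9.98
eef_pos: [0.5282, -0.2218, 0.2234]
tool_rot: [0.001, 0.677, 0.736, 0.001]
contact_force: [-0.1, -0.0, -1.2]
gripper_width: 0.112
t 9.98 p [ 0.5282 -0.2218  0.2234] yaw 1.6545 zax [ 1.9e-03 -1.0e-04 -1.0e+00] F [-0.12 -0.01 -1.17] T [ 0.016 -0.027 -0.062] w 0.112 q7 2.07
shift tool [ 0.0001 -0.0002  0.0034] turn [ 0.0019  0.0003 -0.0005]
```

```bash
for i in 1; do python3 -m creep '[[[0.001,0,0,0,0,0.002,0],[0,0,0,0,0,0.002,0],[0,0,0,0,0,0,0]]]'; python3 st.py .528 -.2217 .22 1.655; done
```

```text
t: 10.23
eef_pos: [0.5283, -0.2218, 0.219]
tool_rot: [0.0, 0.677, 0.736, 0.0]
contact_force: [-0.7, 0.7, -0.8]
gripper_width: 0.106
t 10.23 p [ 0.5283 -0.2218  0.219 ] yaw 1.6546 zax [ 9.e-04 -2.e-04 -1.e+00] F [-0.67  0.69 -0.8 ] T [-0.033  0.001 -0.022] w 0.106 q7 2.07
shift tool [ 0.0001 -0.0003 -0.001 ] turn [ 0.0008  0.0003 -0.0004]
```

```bash
python3 -m creep '[[[0,0,0,0,0,0.002,0],[0,0,0,0,0,0.001,0],[0,0,0,0,0,0,0]]]'; python3 st.py .528 -.2217 .22 1.655
```

```text
t: 10.48
eef_pos: [0.5283, -0.2218, 0.2154]
tool_rot: [0.0, 0.677, 0.736, 0.0]
contact_force: [0.7, 0.2, -1.1]
gripper_width: 0.109
t 10.48 p [ 0.5283 -0.2218  0.2154] yaw 1.6546 zax [ 5.e-04 -1.e-04 -1.e+00] F [ 0.66  0.22 -1.06] T [0.042 0.001 0.046] w 0.109 q7 2.07
shift tool [ 0.0001 -0.0003 -0.0046] turn [ 0.0005  0.0002 -0.0004]
```

```bash
python3 -m creep '[[[0,0,0,0,0,0.002,0],[0,0,0,0,0,0.002,0],[0,0,0,0,0,0.002,0],[0,0,0,0,0,0,0]]]'; python3 st.py .528 -.2217 .22 1.655;  python3 -m creep '[[[0,0,0,0,0,0.002,0],[0,0,0,0,0,0.002,0],[0,0,0,0,0,0,0]]]'; python3 st.py .528 -.2217 .2 1.655
```

```text
t: 10.82
eef_pos: [0.5283, -0.2218, 0.2089]
tool_rot: [0.0, 0.677, 0.736, 0.0]
contact_force: [0.2, 0.4, -0.7]
gripper_width: 0.107
t 10.82 p [ 0.5283 -0.2218  0.2089] yaw 1.6546 zax [ 6.e-04 -2.e-04 -1.e+00] F [ 0.23  0.37 -0.7 ] T [-0.04  -0.022 -0.047] w 0.107 q7 2.07
shift tool [ 0.0001 -0.0003 -0.0111] turn [ 0.0006  0.0002 -0.0004]
t: 11.07
eef_pos: [0.5283, -0.2218, 0.2044]
tool_rot: [0.0, 0.677, 0.736, 0.0]
contact_force: [-0.3, 0.9, -1.3]
gripper_width: 0.108
t 11.07 p [ 0.5283 -0.2218  0.2044] yaw 1.6547 zax [ 6.e-04 -1.e-04 -1.e+00] F [-0.26  0.93 -1.25] T [-0.01  -0.03  -0.022] w 0.108 q7 2.07
shift tool [ 0.0001 -0.0003  0.0044] turn [ 0.0006  0.0002 -0.0003]
```

```bash
python3 -m creep '[[[0,0,0,0,0,0.002,0],[0,0,0,0,0,0.002,0],[0,0,0,0,0,0,0]]]'; python3 st.py .528 -.2217 .195 1.655;  python3 -m creep '[[[0,0,0,0,0,0.0015,0],[0,0,0,0,0,0,0]]]'; python3 st.py .528 -.2217 .195 1.655;  python3 -m creep '[[[0,0,0,0,0,0.0015,0],[0,0,0,0,0,0,0]]]'; python3 st.py .528 -.2217 .195 1.655
```

```text
t: 11.32
eef_pos: [0.5285, -0.2219, 0.2005]
tool_rot: [0.0, 0.677, 0.736, 0.0]
contact_force: [-1.4, 1.0, 3.7]
gripper_width: 0.105
t 11.32 p [ 0.5285 -0.2219  0.2005] yaw 1.6546 zax [ 1.1e-03 -2.0e-04 -1.0e+00] F [-1.38  1.04  3.71] T [0.199 0.4   0.028] w 0.105 q7 2.08
shift tool [ 0.0002 -0.0005  0.0055] turn [ 0.0011  0.0003 -0.0004]
t: 11.48
eef_pos: [0.5286, -0.222, 0.1995]
tool_rot: [0.0, 0.677, 0.736, 0.0]
contact_force: [-1.5, 1.1, 4.5]
gripper_width: 0.109
t 11.48 p [ 0.5286 -0.222   0.1995] yaw 1.6545 zax [ 0.0013 -0.     -1.    ] F [-1.47  1.13  4.49] T [ 0.267  0.399 -0.003] w 0.109 q7 2.08
shift tool [ 0.0003 -0.0006  0.0045] turn [ 0.0013  0.0001 -0.0005]
t: 11.65
eef_pos: [0.5285, -0.222, 0.1983]
tool_rot: [0.0, 0.677, 0.736, 0.001]
contact_force: [-1.5, -0.1, 4.6]
gripper_width: 0.111
t 11.65 p [ 0.5285 -0.222   0.1983] yaw 1.6543 zax [ 1.4e-03  1.0e-04 -1.0e+00] F [-1.46 -0.05  4.61] T [0.195 0.429 0.002] w 0.111 q7 2.08
shift tool [ 0.0004 -0.0005  0.0033] turn [ 0.0014 -0.     -0.0007]
```

```bash
python3 -m creep '[[[0,0,0,0,0,0.0015,0],[0,0,0,0,0,0.0005,0]]]'; python3 st.py .528 -.2217 .195 1.655;  python3 -m creep '[[[0,0,0,0,0,0.0015,0],[0,0,0,0,0,0,0]]]'; python3 st.py .528 -.2217 .195 1.655;  python3 -m creep '[[[0,0,0,0,0,0.001,0],[0,0,0,0,0,0,0]]]'; python3 st.py .528 -.2217 .195 1.655
```

```text
t: 11.82
eef_pos: [0.5286, -0.222, 0.1967]
tool_rot: [0.001, 0.677, 0.736, 0.001]
contact_force: [-1.8, 0.6, 6.0]
gripper_width: 0.111
t 11.82 p [ 0.5286 -0.222   0.1967] yaw 1.6543 zax [ 1.8e-03  3.0e-04 -1.0e+00] F [-1.81  0.55  5.99] T [ 0.199  0.446 -0.033] w 0.111 q7 2.08
shift tool [ 0.0004 -0.0006  0.0017] turn [ 0.0018 -0.0001 -0.0007]
t: 11.98
eef_pos: [0.5287, -0.2221, 0.1957]
tool_rot: [0.001, 0.677, 0.736, 0.001]
contact_force: [-1.5, 1.5, 5.4]
gripper_width: 0.108
t 11.98 p [ 0.5287 -0.2221  0.1957] yaw 1.6542 zax [ 2.1e-03  3.0e-04 -1.0e+00] F [-1.5   1.48  5.37] T [ 0.213  0.614 -0.047] w 0.108 q7 2.08
shift tool [ 0.0004 -0.0006  0.0006] turn [ 0.0021 -0.0002 -0.0008]
t: 12.15
eef_pos: [0.5287, -0.2221, 0.1955]
tool_rot: [0.001, 0.677, 0.736, 0.001]
contact_force: [-1.9, 1.3, 5.8]
gripper_width: 0.109
t 12.15 p [ 0.5287 -0.2221  0.1955] yaw 1.6541 zax [ 2.1e-03  7.0e-04 -1.0e+00] F [-1.9   1.34  5.82] T [0.219 0.653 0.022] w 0.109 q7 2.08
shift tool [ 0.0004 -0.0006  0.0005] turn [ 0.0022 -0.0005 -0.0009]
```

```bash
python3 -m creep '[[[0,0,0,0,0,0.002,0],[0,0,0,0,0,0.001,0]]]'; python3 st.py .528 -.2217 .195 1.655;  python3 -m creep '[[[0,0,0,0,0,0.0015,0],[0,0,0,0,0,0.0015,0]]]'; python3 st.py .528 -.2217 .195 1.655
```

```text
t: 12.32
eef_pos: [0.5289, -0.2223, 0.195]
tool_rot: [0.001, 0.677, 0.736, 0.002]
contact_force: [-5.7, 2.8, 16.0]
gripper_width: 0.105
t 12.32 p [ 0.5289 -0.2223  0.195 ] yaw 1.6537 zax [ 0.0031  0.0014 -1.    ] F [-5.67  2.84 16.04] T [ 0.64   1.459 -0.04 ] w 0.105 q7 2.08
shift tool [ 0.0006 -0.0009 -0.    ] turn [ 0.0032 -0.0012 -0.0013]
t: 12.48
eef_pos: [0.529, -0.2223, 0.1949]
tool_rot: [0.001, 0.677, 0.736, 0.002]
contact_force: [-6.4, 2.4, 17.4]
gripper_width: 0.11
t 12.48 p [ 0.529  -0.2223  0.1949] yaw 1.6533 zax [ 0.0038  0.0025 -1.    ] F [-6.42  2.44 17.38] T [0.721 1.541 0.034] w 0.11 q7 2.08
shift tool [ 0.0007 -0.0009 -0.0001] turn [ 0.004  -0.0022 -0.0017]
```

```bash
python3 -m creep '[[[0.004,-0.002,0,0.0003,-0.0006,0,0],[0,0,0,0,0,0,0]]]'; python3 st.py .5285 -.222 .195 1.655;  python3 -m creep '[[[0,0,0.04,0,0,0.0003,0],[0,0,0.04,0,0,0.0003,0]]]'; python3 st.py .5285 -.222 .195 1.655
```

```text
t: 12.65
eef_pos: [0.5291, -0.222, 0.1965]
tool_rot: [0.001, 0.677, 0.736, 0.001]
contact_force: [-3.0, 1.3, 4.7]
gripper_width: 0.11
t 12.65 p [ 0.5291 -0.222   0.1965] yaw 1.6532 zax [ 2.2e-03  3.0e-04 -1.0e+00] F [-3.    1.3   4.68] T [ 0.203  0.686 -0.016] w 0.11 q7 2.08
shift tool [ 0.0001 -0.0005  0.0015] turn [ 0.0022 -0.0001 -0.0018]
t: 12.82
eef_pos: [0.529, -0.2223, 0.1967]
tool_rot: [0.001, 0.707, 0.707, 0.001]
contact_force: [-2.5, -0.9, 5.1]
gripper_width: 0.11
t 12.82 p [ 0.529  -0.2223  0.1967] yaw 1.5716 zax [ 2.7e-03  3.0e-04 -1.0e+00] F [-2.53 -0.86  5.12] T [0.001 0.567 0.041] w 0.11 q7 2.01
shift tool [ 0.0003 -0.0005  0.0017] turn [ 0.0027 -0.0002 -0.0834]
```

```bash
python3 -m creep '[[[0.002,0,-0.04,0,-0.0004,0.0012,0],[0,0,0,0,0,0.001,0]]]'; python3 st.py .5285 -.222 .195 1.655;python3 -m creep '[[[0.001,0,0,0,-0.0002,0.0008,0],[0,0,0,0,0,0.0008,0]]]'; python3 st.py .5285 -.222 .195 1.655
```

```text
t: 12.98
eef_pos: [0.5291, -0.2224, 0.1953]
tool_rot: [0.001, 0.693, 0.721, 0.001]
contact_force: [-4.1, 0.9, 8.3]
gripper_width: 0.105
t 12.98 p [ 0.5291 -0.2224  0.1953] yaw 1.6109 zax [ 2.1e-03 -2.0e-04 -1.0e+00] F [-4.13  0.89  8.31] T [ 0.364  0.748 -0.049] w 0.105 q7 2.04
shift tool [ 0.0005 -0.0006  0.0003] turn [ 0.0021  0.0004 -0.0441]
t: 13.15
eef_pos: [0.5292, -0.2224, 0.1951]
tool_rot: [0.001, 0.693, 0.721, 0.001]
contact_force: [-4.9, 1.5, 12.7]
gripper_width: 0.108
t 13.15 p [ 0.5292 -0.2224  0.1951] yaw 1.611 zax [ 1.8e-03  2.0e-04 -1.0e+00] F [-4.94  1.54 12.72] T [0.496 1.193 0.014] w 0.108 q7 2.04
shift tool [ 0.0005 -0.0007  0.0001] turn [ 0.0018 -0.0001 -0.044 ]
```

```bash
python3 -m creep '[[[0.001,0,0.05,0.0003,-0.0006,0.0007,0],[0,0,0.05,0,-0.0002,0.0007,0]]]'; python3 st.py .5285 -.222 .195 1.655;python3 -m creep '[[[0.001,0,0.05,0,-0.0002,0.0007,0],[0,0,0.05,0,-0.0002,0.0007,0]]]'; python3 st.py .5285 -.222 .195 1.655
```

```text
t: 13.32
eef_pos: [0.529, -0.2224, 0.1953]
tool_rot: [0.001, 0.729, 0.685, 0.001]
contact_force: [-2.5, 2.9, 8.0]
gripper_width: 0.108
t 13.32 p [ 0.529  -0.2224  0.1953] yaw 1.5089 zax [ 2.9e-03  4.0e-04 -1.0e+00] F [-2.52  2.93  8.03] T [0.346 0.779 0.051] w 0.108 q7 1.96
shift tool [ 0.0004 -0.0005  0.0003] turn [ 0.0029 -0.0004 -0.1461]
t: 13.48
eef_pos: [0.529, -0.2224, 0.1953]
tool_rot: [0.001, 0.764, 0.646, 0.001]
contact_force: [-2.7, 1.6, 9.5]
gripper_width: 0.108
t 13.48 p [ 0.529  -0.2224  0.1953] yaw 1.4041 zax [ 3.2e-03  7.0e-04 -1.0e+00] F [-2.69  1.6   9.5 ] T [0.36  0.738 0.022] w 0.108 q7 1.87
shift tool [ 0.0003 -0.0005  0.0003] turn [ 0.0032 -0.0009 -0.2509]
```

```bash
python3 -m creep '[[[0.001,0,0.06,0,-0.0003,0.0007,0],[0.001,0,0.06,0,-0.0002,0.0007,0],[0,0,0.06,0,-0.0002,0.0007,0],[0,0,0.06,0,-0.0002,0.0007,0]]]'; python3 st.py .5285 -.222 .195 1.655;python3 -m creep '[[[0.001,0,0.06,0,-0.0002,0.0007,0],[0,0,0.06,0,-0.0002,0.0007,0],[0,0,0.06,0,-0.0002,0.0007,0]]]'; python3 st.py .5285 -.222 .195 1.655
```

```text
t: 13.82
eef_pos: [0.5289, -0.2226, 0.1953]
tool_rot: [0.001, 0.838, 0.545, 0.002]
contact_force: [-3.3, 1.7, 9.7]
gripper_width: 0.111
t 13.82 p [ 0.5289 -0.2226  0.1953] yaw 1.153 zax [ 0.004   0.0013 -1.    ] F [-3.26  1.75  9.72] T [0.304 0.815 0.081] w 0.111 q7 1.65
shift tool [ 0.0004 -0.0006  0.0003] turn [ 0.0037 -0.0019 -0.502 ]
t: 14.07
eef_pos: [0.5288, -0.2228, 0.1952]
tool_rot: [0.0, 0.886, 0.464, 0.003]
contact_force: [-3.3, 0.6, 9.0]
gripper_width: 0.112
t 14.07 p [ 0.5288 -0.2228  0.1952] yaw 0.9641 zax [ 0.0048  0.0018 -1.    ] F [-3.26  0.55  8.96] T [0.341 0.814 0.1  ] w 0.112 q7 1.49
shift tool [ 0.0005 -0.0007  0.0002] turn [ 0.0042 -0.003  -0.6909]
```

```bash
python3 -m creep '[[[0.003,-0.002,0.06,0.0003,-0.0004,0.0007,0],[0.001,-0.001,0.06,0.0002,-0.0003,0.0007,0],[0,0,0.06,0.0001,-0.0002,0.0007,0]]]'; python3 st.py .5286 -.222 .195 1.655;python3 -m creep '[[[0.001,-0.001,0.06,0.0001,-0.0002,0.0007,0],[0.001,0,0.06,0,-0.0002,0.0007,0]]]'; python3 st.py .5286 -.222 .195 1.655
```

```text
t: 14.32
eef_pos: [0.5289, -0.2227, 0.1952]
tool_rot: [-0.0, 0.926, 0.378, 0.001]
contact_force: [-3.9, 1.5, 10.2]
gripper_width: 0.107
t 14.32 p [ 0.5289 -0.2227  0.1952] yaw 0.7748 zax [ 1.9e-03  9.0e-04 -1.0e+00] F [-3.86  1.51 10.21] T [0.353 0.852 0.037] w 0.107 q7 1.33
shift tool [ 0.0003 -0.0008  0.0002] turn [ 0.0016 -0.0016 -0.8802]
t: 14.48
eef_pos: [0.529, -0.2229, 0.1953]
tool_rot: [-0.001, 0.948, 0.319, 0.001]
contact_force: [-3.9, 1.4, 9.9]
gripper_width: 0.109
t 14.48 p [ 0.529  -0.2229  0.1953] yaw 0.6487 zax [ 0.001   0.0016 -1.    ] F [-3.95  1.37  9.92] T [0.26  0.778 0.06 ] w 0.109 q7 1.23
shift tool [ 0.0002 -0.0009  0.0003] turn [ 3.0000e-04 -1.9000e-03 -1.0063e+00]
```

```bash
python3 -m creep '[[[0,-0.001,0.05,0.0001,-0.0004,0.0006,0],[0,-0.001,0.05,0,-0.0003,0.0006,0],[0,0,0.05,0,-0.0003,0.0006,0]]]'; python3 st.py .5286 -.222 .195 .32;python3 -m creep '[[[0,0,0.05,0,-0.0003,0.0006,0],[0,0,0.03,0,-0.0002,0.0006,0]]]'; python3 st.py .5286 -.222 .195 .32
```

```text
t: 14.73
eef_pos: [0.5289, -0.2227, 0.1953]
tool_rot: [0.0, 0.97, 0.243, 0.0]
contact_force: [-2.8, 0.7, 8.1]
gripper_width: 0.109
t 14.73 p [ 0.5289 -0.2227  0.1953] yaw 0.4905 zax [ 1.e-03 -1.e-04 -1.e+00] F [-2.78  0.72  8.08] T [0.24  0.751 0.043] w 0.109 q7 1.09
shift tool [ 0.0001 -0.0008  0.0003] turn [ 0.0005 -0.0009  0.1705]
t: 14.9
eef_pos: [0.5288, -0.2228, 0.1953]
tool_rot: [0.0, 0.98, 0.201, 0.001]
contact_force: [-3.6, 1.2, 9.0]
gripper_width: 0.109
t 14.9 p [ 0.5288 -0.2228  0.1953] yaw 0.4056 zax [ 1.9e-03 -4.0e-04 -1.0e+00] F [-3.64  1.2   9.03] T [0.265 0.803 0.065] w 0.109 q7 1.02
shift tool [ 0.0001 -0.0008  0.0003] turn [ 0.001  -0.0016  0.0856]
```

```bash
for k in 1; do python3 -m creep '[[[0,0,0.03,0,-0.0003,0.0006,0],[0,0,0.02,0,-0.0002,0.0006,0]]]'; python3 st.py .5286 -.222 .195 .32; python3 -m creep '[[[0,0,0.02,0,-0.0003,0.0006,0],[0,0,0.01,0,-0.0002,0.0006,0]]]'; python3 st.py .5286 -.222 .195 .32; done
```

```text
t: 15.07
eef_pos: [0.5287, -0.2227, 0.1953]
tool_rot: [0.001, 0.985, 0.175, 0.001]
contact_force: [-2.8, 1.1, 8.7]
gripper_width: 0.102
t 15.07 p [ 0.5287 -0.2227  0.1953] yaw 0.3523 zax [ 2.5e-03 -6.0e-04 -1.0e+00] F [-2.83  1.08  8.72] T [0.313 0.815 0.066] w 0.102 q7 0.98
shift tool [ 0.0001 -0.0007  0.0003] turn [ 0.0014 -0.0022  0.0323]
t: 15.23
eef_pos: [0.5287, -0.2228, 0.1953]
tool_rot: [0.001, 0.987, 0.159, 0.002]
contact_force: [-3.6, 2.0, 9.4]
gripper_width: 0.111
t 15.23 p [ 0.5287 -0.2228  0.1953] yaw 0.3203 zax [ 3.2e-03 -8.0e-04 -1.0e+00] F [-3.55  1.99  9.43] T [ 0.352  0.791 -0.   ] w 0.111 q7 0.95
shift tool [ 0.0002 -0.0008  0.0003] turn [ 0.0017 -0.0028  0.0003]
```

```bash
for k in 1; do python3 -m creep '[[[0.001,-0.002,0.02,0,-0.0003,0.0006,0],[0,0,0.02,0,-0.0002,0.0006,0]]]'; python3 st.py .5286 -.222 .195 .27; python3 -m creep '[[[0,0,0.02,0,-0.0003,0.0006,0],[0,0,0.01,0,-0.0002,0.0006,0]]]'; python3 st.py .5286 -.222 .195 .27; done
```

```text
t: 15.4
eef_pos: [0.5287, -0.2228, 0.1953]
tool_rot: [0.0, 0.99, 0.139, 0.001]
contact_force: [-3.6, 2.2, 9.2]
gripper_width: 0.111
t 15.4 p [ 0.5287 -0.2228  0.1953] yaw 0.2789 zax [ 2.e-03 -6.e-04 -1.e+00] F [-3.56  2.19  9.23] T [0.339 0.843 0.058] w 0.111 q7 0.92
shift tool [ 0.0001 -0.0008  0.0003] turn [ 0.0011 -0.0018  0.0089]
t: 15.57
eef_pos: [0.5287, -0.2228, 0.1953]
tool_rot: [0.0, 0.992, 0.123, 0.001]
contact_force: [-3.9, 0.9, 8.6]
gripper_width: 0.106
t 15.57 p [ 0.5287 -0.2228  0.1953] yaw 0.2469 zax [ 2.6e-03 -7.0e-04 -1.0e+00] F [-3.87  0.94  8.65] T [0.319 0.767 0.041] w 0.106 q7 0.89
shift tool [ 0.0001 -0.0008  0.0003] turn [ 0.0013 -0.0024 -0.0231]
```

```bash
python3 -m creep '[[[0.001,-0.002,0.02,0,-0.0003,0.0006,0],[0,0,0.01,0,-0.0002,0.0006,0]]]'; python3 st.py .5286 -.222 .195 .2; python3 -m creep '[[[0,0,0.015,0,-0.0003,0.0006,0],[0,0,0.01,0,-0.0002,0.0006,0]]]'; python3 st.py .5286 -.222 .195 .2
```

```text
t: 15.73
eef_pos: [0.5288, -0.2228, 0.1953]
tool_rot: [0.0, 0.994, 0.108, 0.001]
contact_force: [-2.9, 0.6, 9.7]
gripper_width: 0.112
t 15.73 p [ 0.5288 -0.2228  0.1953] yaw 0.2155 zax [ 1.4e-03 -3.0e-04 -1.0e+00] F [-2.93  0.57  9.71] T [0.411 0.805 0.11 ] w 0.112 q7 0.87
shift tool [ 0.     -0.0008  0.0003] turn [ 0.0006 -0.0013  0.0155]
t: 15.9
eef_pos: [0.5287, -0.2228, 0.1953]
tool_rot: [0.0, 0.995, 0.095, 0.001]
contact_force: [-3.8, 0.9, 9.2]
gripper_width: 0.107
t 15.9 p [ 0.5287 -0.2228  0.1953] yaw 0.1901 zax [ 1.9e-03 -5.0e-04 -1.0e+00] F [-3.84  0.92  9.16] T [0.318 0.728 0.26 ] w 0.107 q7 0.84
shift tool [ 0.     -0.0008  0.0003] turn [ 0.0009 -0.0017 -0.0099]
```

```bash
python3 -m creep '[[[0,0,0.006,0,-0.0002,0.0006,0]]]'; python3 st.py .5286 -.222 .195 .2; python3 -m creep '[[[0,0,0,0,-0.0002,0.0003,0]]]'; python3 st.py .5286 -.222 .195 .2
```

```text
t: 15.98
eef_pos: [0.5287, -0.2228, 0.1953]
tool_rot: [0.0, 0.996, 0.092, 0.001]
contact_force: [-3.2, 1.7, 8.9]
gripper_width: 0.107
t 15.98 p [ 0.5287 -0.2228  0.1953] yaw 0.1843 zax [ 2.e-03 -6.e-04 -1.e+00] F [-3.21  1.69  8.9 ] T [0.276 0.769 0.232] w 0.107 q7 0.84
shift tool [ 0.0001 -0.0008  0.0003] turn [ 0.001  -0.0018 -0.0157]
t: 16.07
eef_pos: [0.5287, -0.2228, 0.1954]
tool_rot: [0.0, 0.996, 0.092, 0.001]
contact_force: [-2.0, 1.2, 5.7]
gripper_width: 0.11
t 16.07 p [ 0.5287 -0.2228  0.1954] yaw 0.1848 zax [ 2.1e-03 -8.0e-04 -1.0e+00] F [-2.05  1.21  5.67] T [0.16  0.58  0.313] w 0.11 q7 0.84
shift tool [ 0.0001 -0.0008  0.0004] turn [ 0.0012 -0.0019 -0.0152]
```

```bash
python3 -m creep '[[[0,0,-0.02,0,-0.0003,0,0],[0,0,0,0,0,0,0.085],[0,0,0,0,0,0,0.085],[0,0,0,0,0,-0.02,0.085],[0,0,0,0,0,-0.035,0.085],[0,0,0,0,0,-0.04,0.085],[0,0,0,0,0,-0.04,0.085],[0,0,0,0,0,-0.04,0.085],[0,0,0,0,0,-0.03,0.085],[0,0,0,0,0,-0.01,0.085],[0,0,0,0,0,0,0.085]]]'; python3 st.py
python3 - <<'E'
from station import read_camera
from h import *
for n in("scene","top"):
    c=read_camera(n);pickle.dump(c,open(f"pics/{n}4.pkl","wb"))
    cv2.imwrite(f"pics/{n}4.png",c["color"][...,::-1])
E
```

```text
t: 16.98
eef_pos: [0.5281, -0.2213, 0.4155]
tool_rot: [0.001, 0.995, 0.101, -0.002]
contact_force: [0.4, 0.9, 0.5]
gripper_width: 0.993
t 16.98 p [ 0.5281 -0.2213  0.4155] yaw 0.2016 zax [-0.0039 -0.0023 -1.    ] F [0.37 0.91 0.45] T [-0.006 -0.096 -0.024] w 0.993 q7 0.68
```

View pics/scene4.png

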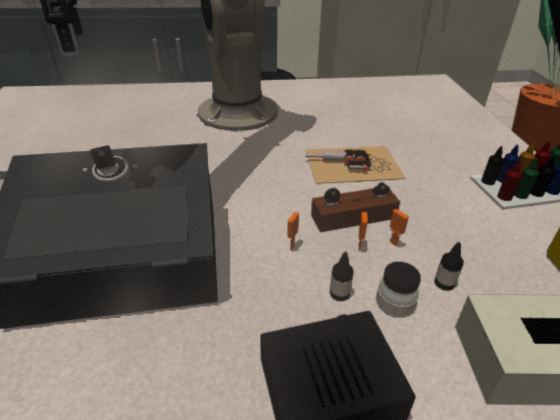

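The lid is rising with the key in the lock (px 102,158). I'll let it finish.

```bash
Z='x'; python3 -m creep '[[[0,0,0,0,0,0,0.085],[0,0,0,0,0,0,0.085],[0,0,0,0,0,0,0.085],[0,0,0,0,0,0,0.085],[0,0,0,0,0,0,0.085],[0,0,0,0,0,0,0.085],[0,0,0,0,0,0,0.085],[0,0,0,0,0,0,0.085],[0,0,0,0,0,0,0.085],[0,0,0,0,0,0,0.085],[0,0,0,0,0,0,0.085],[0,0,0,0,0,0,0.085],[0,0,0,0,0,0,0.085],[0,0,0,0,0,0,0.085],[0,0,0,0,0,0,0.085],[0,0,0,0,0,0,0.085],[0,0,0,0,0,0,0.085],[0,0,0,0,0,0,0.085],[0,0,0,0,0,0,0.085],[0,0,0,0,0,0,0.085]]]'
python3 -m creep '[[[0,0,0,0,0,0,0.085],[0,0,0,0,0,0,0.085],[0,0,0,0,0,0,0.085],[0,0,0,0,0,0,0.085],[0,0,0,0,0,0,0.085],[0,0,0,0,0,0,0.085],[0,0,0,0,0,0,0.085],[0,0,0,0,0,0,0.085],[0,0,0,0,0,0,0.085],[0,0,0,0,0,0,0.085],[0,0,0,0,0,0,0.085],[0,0,0,0,0,0,0.085]]]'
python3 - <<'E'
from station import read_camera
from h import *
for n in("scene","top"):
    c=read_camera(n);pickle.dump(c,open(f"pics/{n}5.pkl","wb"))
a=load("scene5");
crop(a,0,90,230,330,2.4,"s5c.png",1.8)
cv2.imwrite("pics/scene5.png",a["color"][...,::-1])
# lid tilt from depth around lock
uv=np.array([[60,180],[180,180],[60,230],[180,230],[30,260],[200,260],[110,172]])
print(depth(a,uv).round(3))
E
```

```text
t: 18.75
eef_pos: [0.5249, -0.219, 0.4036]
tool_rot: [-0.002, 0.995, 0.1, -0.011]
contact_force: [0.6, 1.0, 0.5]
gripper_width: 0.994
t: 19.75
eef_pos: [0.5249, -0.219, 0.4036]
tool_rot: [-0.002, 0.995, 0.1, -0.011]
contact_force: [0.5, 0.7, -0.8]
gripper_width: 0.995
[[ 0.587 -0.277  0.171]
 [ 0.595 -0.096  0.165]
 [ 0.664 -0.264  0.135]
 [ 0.672 -0.095  0.128]
 [ 0.706 -0.296  0.119]
 [ 0.713 -0.067  0.103]
 [ 0.575 -0.205  0.174]]
```

View pics/s5c.png

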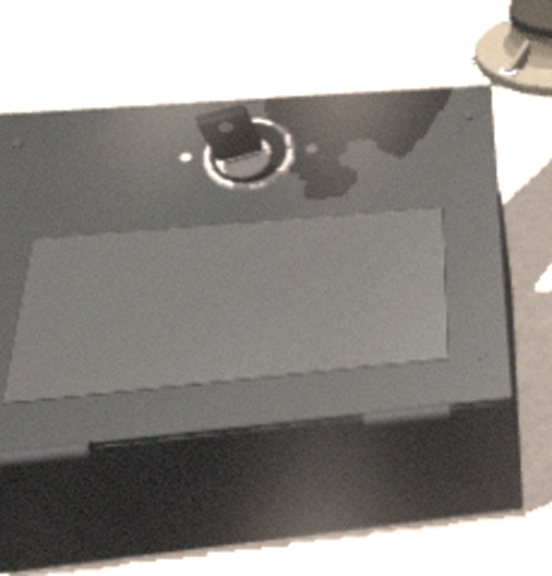

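Run:
```python
from h import *
a=load("scene0")["color"].astype(int);b=load("scene5")["color"].astype(int)
d=abs(a-b).max(2)
for n,(x0,y0,x1,y1) in dict(block=(308,180,405,230),ink_a=(325,248,358,300),jar=(375,260,425,305),ink_b=(432,238,468,292),orange=(282,205,412,250)).items(): print(n,(d[y0:y1,x0:x1]>50).sum())
from station import hand_in
print(hand_in())
```

```text
block 248
ink_a 0
jar 0
ink_b 0
orange 0
the job is handed in; nothing more can be done
None
```

The safe is open. I took the tall rectangular-bow key from the middle slot of the key block and fed it into the keyhole. It met the tumbler as expected and seated on the barrel face. I then turned it clockwise until the hard stop showed as a rise in wrist torque, eased off slightly, let go and backed away upward. The job is handed in at about 20 s of the 72 s allowed.

**Lid and key:** The last camera check shows the lid tilted about 0.43 rad, which is at its stop. The key is still in the lock with its shoulder on the barrel, and the gripper is well clear.

**Other objects:** A before/after picture comparison shows no change at the ink bottles, the jar or the orange keys. The only change was at the key block, where the safe key was removed. I put that difference down to the missing key and did not check the other two keys separately after the release. They were in place in the picture taken just as the gripper backed away.

**Deviations:**
- While I was pressing the key home, I pushed briefly with about 17 N downward and 6–7 N sideways. That sideways force is around the point where the barrel starts to yield, and I eased it off straight away.
- The key then rose 1.7 mm just as I began to turn, so I turned it back, seated it again and continued.
- The stop came at about 1.47 rad of wrist rotation, not 1.31. I attribute the difference to play of the blade in the slot and twist of the barrel.

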